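# Turn over a lift-platform plate against a cove stop

### The arm

A 6-joint arm with a two-finger parallel gripper is mounted at the origin on the work surface. World frame = base frame: x ahead of the robot, y to its left, z up, the work surface at z = 0. Lengths are in m, angles in degrees, forces in N, time in s.
With the tool pointing down it reaches from about 0.4 to 0.825 m from the base axis. Payload 7 kg.
Tool frame: the origin (TCP) lies on the mounting face of the last link; the fingertips stand 178 mm ahead of it and the grasp point (between the pads) lies 159 mm ahead of it (ctrl.tip_extent is the distance from the TCP to the fingertips, in m); z points along the fingers, y is the direction in which the jaws open and shut (so a half turn about z gives the same grasp; the last joint's range is limited). The gripper opens to 88 mm and grips with 3 to 60 N. Pads are 19 mm wide; open, the fingers measure 130 mm over their backs; the gripper's body (78 mm by 193 mm) begins 47 mm behind the grasp point.
Start: joints at [16.507, 20.546, 0.682, 0, -70.136, -16.507], TCP at [0.675, -0, 0.405] pointing down, gripper open.
Joint ranges: [-176.03, 176.03], [-82.01, 121.73], [-58.28, 71.71], [-173.87, 95.51], [-174.79, -0.11], [-173.66, 173.66]. Speed limits (degrees/s): [136.94, 136.94, 172.46, 180, 180, 180].

### API

Orientations are given as [roll, pitch, yaw] about the fixed x, y, z axes, in that order (R = Rz(yaw) Ry(pitch) Rx(roll)).
In Python, from plant import ctrl gives the robot as it stands. The module is installed in compiled form; this text tells all that it offers.
- The arm moves only by the tool carry_out, never from a script. Its argument "moves" is text: rows parted by semicolons, each of 7 numbers parted by spaces: the finger opening in m, from 0 to 0.0876, then the shift along the tool's x, y, z in m, then the turn, a rotation vector about the tool's x, y, z in rad. A call has 1 to 20 rows; each row is the pose to reach, as a shift and turn from the pose commanded when the call began, along the tool's axes at that moment; what a row does not reach only later rows make up. A row lasts 1/10 s, in which the tool goes at most 50 mm and 8.59 degrees, less where a joint would pass 70% of its speed; a pose out of reach is approached as far as the arm can. A call with a gripper value outside its range is refused whole. The fingers move at their own pace and stop on an object; the grip force is fixed at half the most. Time passes only in rows, so rows that repeat a pose let the fingers close. It gives the time, the measured TCP pose, the force and the opening at its end, in the units of the state.
- ctrl.get_obs(): the state, without advancing time (a new reading comes with each control period).
- ctrl.snapshot(name): name is "scene" or "side" or "wrist"; returns a dict with "image" (480x640x3 uint8, red, green, blue), "K" (3x3 intrinsics, pixels), "k1" (the pictures are not rectified: a ray, as slopes to the right and down, at radius r is drawn at 1 + k1 r^2 times it, then the intrinsics apply), "R" (3x3) and "t" (3): a world point X has camera coordinates R X + t. Camera axes: x right, y down, z forward; pixel columns grow to the right and rows downward; lengths in m; the calibration is good to about 2 mm. A picture is of the moment at which its call begins. There is no depth.
- ctrl.close_job(): hands the job in, once; it reports no verdict.
Trained networks look in a picture, given as the dict that the camera call returned (one of the last four; its "shot" number tells which), for a name from the list of things; names that differ only in an ending like _2 or _b are one class to them, and where a whole thing is asked for, a point or a joint stands for the part that bears it (a point fixed in the world has none). Each returns a list of dicts, best first, with "confidence" (0 to 1); they miss things now and then, are a little off and sometimes report something else, mostly with a low value. They report only what shows in the picture. A call takes as long as a camera call. They do not tell look-alikes from the thing itself.
- ctrl.recognise(picture, label): "extent" ([left, top, right, bottom] in pixels, round what is visible of it).
- ctrl.trace(picture, label): "region" (480x640 bool, what is visible of it) and "extent" ([left, top, right, bottom] in pixels, round what is visible of it).
- ctrl.mark_of(picture, label): "at" ([row, column] in pixels: a listed point, or the origin of a listed thing).
The state is a dict: "clock": time; "joint_pos": joint angles; "qvel": joint speeds; "tau": joint torques, N m; "tool_pos": TCP position; "orientation": TCP orientation; "force": force on the tool from outside, world axes, zero at the start; "moment": the same for the moment, N m; "opening": finger opening in m.
Only numpy, scipy, OpenCV 4.12 (cv2) and the standard library are available. Lean on these libraries where they do the work, as an engineer would, in place of code of your own. Each camera call takes 0.05 s, during which the arm holds its last target.

### The job

Turn the plywood platform plate over so that its black side is up for screwing on the links, without ever gripping or lifting it: with the fingertips, push it across the green rubber board right up to the foot of the white hollow-faced stop, so that it rides up and stands leaning steeply against the stop by itself. Then, from behind the stop, push the plate's upper edge back over towards the robot so that it falls over and lies flat, black side up, on the rubber board in front of the stop. Leave everything else standing where it is.

Things in the scene. Friction and masses are not known exactly. Their poses are not given: they have to be found in the camera images.
- board: Fixed turning board: green rubber-faced slab 4 mm thick, 300 mm wide (y), orange lines along its sides, a white hollow-faced stop along its far side. Origin: table height, under the middle of the stop's foot line; x level towards the stop (push this way), y along the stop, z up. Rubber from x = -185 mm to the foot line x = 0; it grips, so a leaning plate pushed from behind turns about its lower edge.
- stop_top (a point): Middle of the stop's top edge, x = 26, 54 mm above the table. The slick white face runs in mm (x, height above table): (0,4), (18,22), (26,54); orange back to x = 43, 48 high. A plate pushed in rides up the face; with its lower edge at the foot line it leans 62 degrees from level, upper edge near x = 42, 84 mm above the table, and stays by itself.
- plate: Loose smooth plate 90 (x) by 100 (y) by 9 mm thick, about 70 g: plywood face with two dark slots and four dark dots, other face black with two white strips and four white dots. Starts flat on the rubber, plywood up, far edge 15 to 45 mm before the foot line, up to 0.2 rad off square. Origin: centre of the black face; z points out of the plywood (up at the start, down when turned over), x to the stop at the start.
- plate_near (a point): Middle of the plate's edge that is nearest the robot at the start (45 mm from the plate's centre, mid-thickness); the edge to push, and the lower edge while the plate leans.
- plate_far (a point): Middle of the plate's edge that is nearest the stop at the start (mid-thickness); the upper edge while the plate leans.
- screw_jar: Bystander: small clear jar with blue cap, 32 mm across, 50 mm high, standing on the rubber near one side of the board. Origin: centre of its underside.
- link_pair: Bystander: upright pair of orange links on a black foot 26 mm square, 56 mm high, standing on the rubber near the other side of the board. Origin: centre of its underside.
- cup: Bystander on the table: clear cup 72 mm across, 100 mm high. Origin: centre of its underside.
- syringe: Bystander on the table: lying syringe about 125 mm long, 34 mm wide, clear with blue plunger. Origin: under its middle.
- phone: Bystander on the table: flat black slab 150 x 72 x 9 mm. Origin: centre of its underside.
- marker: Bystander on the table: lying marker 135 mm long, white with green cap. Origin: under its middle.
- screwdriver: Bystander on the table: lying screwdriver 170 mm long with red handle. Origin: under its middle.
Not all that is in view belongs to the job. Of the things like the plate, leave any that is red; of the rest the larger one is meant.

How it is judged:
By the outcome, as a careful person would: the job done as asked, in the order asked, and still so for the second after the job is handed in, with the robot touching nothing.
It also fails if it takes over 54 s, if anything falls off the work surface, if the arm or the gripper's body presses on something with over 40 N, if the wrist force passes 120 N, or if a joint passes its speed limit or range.

## Working session

There is one attempt and no reset: what is moved stays moved. The work goes in short steps, Python scripts to look and compute and a tool call to move; the robot and the scene stay as the last step left them, time stands still between calls to the robot, and variables do not carry over. Pictures are saved under pics/ and viewed, and the job is handed in when it is done.

Besides the shell and the picture viewer there is one more tool, called after "Call:" as name(argument=value, ...), one argument or row to a line, values as JSON. carry_out: Moves the arm, as the interface text tells. Its arguments: {"type":"object","properties":{"moves":{"type":"string"}},"required":["moves"]}

```bash
mkdir -p pics
cat > h.py <<'E'
import numpy as np, cv2
from plant import ctrl
def save(s,n): cv2.imwrite('pics/'+n+'.png', s['image'][:,:,::-1])
def ray(s,px):  # px=(col,row)
    K=np.array(s['K']);k=s['k1']
    d=np.array([(px[0]-K[0,2])/K[0,0],(px[1]-K[1,2])/K[1,1]])
    u=d.copy()
    for _ in range(30): u=d/(1+k*(u@u))
    R=np.array(s['R']);t=np.array(s['t'])
    return -R.T@t, R.T@np.array([u[0],u[1],1])
def onz(s,px,z):
    o,d=ray(s,px); return o+d*(z-o[2])/d[2]
def proj(s,X):
    c=np.array(s['R'])@np.array(X)+np.array(s['t']);u=c[:2]/c[2];u=u*(1+s['k1']*(u@u));K=np.array(s['K'])
    return np.array([K[0,0]*u[0]+K[0,2],K[1,1]*u[1]+K[1,2]])
E
python3 - <<'E'
from h import *
np.set_printoptions(precision=4,suppress=True)
for n in ['scene','side','wrist']:
    s=ctrl.snapshot(n); save(s,n+'0'); print(n,s['K'],s['k1'],s['R'],s['t'])
    for l in ['board','stop_top','plate','plate_near','plate_far','screw_jar','link_pair']:
        print(l,[(np.round(m['at'],1).tolist(),round(m['confidence'],2)) for m in ctrl.mark_of(s,l)][:4])
print(ctrl.get_obs())
E
```

```text
scene [[452.6517   0.     318.2665]
 [  0.     452.6517 237.9016]
 [  0.       0.       1.    ]] -0.09074273586271243 [[-0.7993  0.6009  0.0047]
 [ 0.3756  0.5057 -0.7767]
 [-0.4691 -0.619  -0.6299]] [ 0.4459 -0.1718  1.5108]
board [([288.0, 323.8], 0.79)]
stop_top [([280.6, 320.2], 0.66)]
plate [([281.0, 350.0], 0.88), ([226.9, 282.9], 0.78), ([309.9, 272.2], 0.77)]
plate_near [([235.9, 276.3], 0.89), ([312.0, 258.7], 0.6), ([265.9, 362.0], 0.59)]
plate_far [([283.7, 335.5], 0.95), ([219.0, 293.8], 0.83), ([305.5, 283.8], 0.56)]
screw_jar [([256.4, 309.3], 0.67)]
link_pair [([363.5, 437.5], 0.72), ([298.4, 378.4], 0.71), ([253.4, 307.6], 0.39)]
side [[594.602    0.     318.9092]
 [  0.     594.602  230.281 ]
 [  0.       0.       1.    ]] -0.05250267093939926 [[ 0.8287 -0.5596  0.0063]
 [-0.3249 -0.4902 -0.8088]
 [ 0.4557  0.6682 -0.588 ]] [-0.4804  0.2699  1.037 ]
board [([230.1, 308.2], 0.59)]
stop_top [([206.9, 317.3], 0.96)]
plate [([237.0, 277.6], 0.7), ([309.3, 356.6], 0.69)]
plate_near [([213.2, 374.9], 0.69), ([243.4, 263.4], 0.67), ([291.9, 368.2], 0.64), ([217.6, 256.9], 0
[... 438 characters left out ...]
[333.6, 432.9], 0.95), ([40.5, 437.3], 0.91), ([305.6, 216.0], 0.67)]
plate_near [([56.7, 391.1], 0.59)]
plate_far [([338.0, 390.4], 0.91), ([317.9, 245.5], 0.67), ([17.3, 488.9], 0.64)]
screw_jar [([206.7, 415.1], 0.86)]
link_pair []
{'clock': 1.2, 'joint_pos': array([ 16.5052,  20.5455,   0.6808,  -0.002 , -70.1353, -16.508 ]), 'qvel': array([ 0.0725,  0.0084, -0.0083, -0.1206,  0.0898, -0.0328]), 'tau': array([  0.0029, -58.2394,  29.3289,   7.0022,   0.0126,  -0.0001]), 'tool_pos': array([ 0.675 , -0.    ,  0.4047]), 'orientation': array([179.9994,   0.0018, -90.0034]), 'force': array([ 0.172 , -0.0669,  0.0767]), 'moment': array([0.0357, 0.0432, 0.0479]), 'opening': 0.08758886862580371}
```

View images.

View pics/scene0.png

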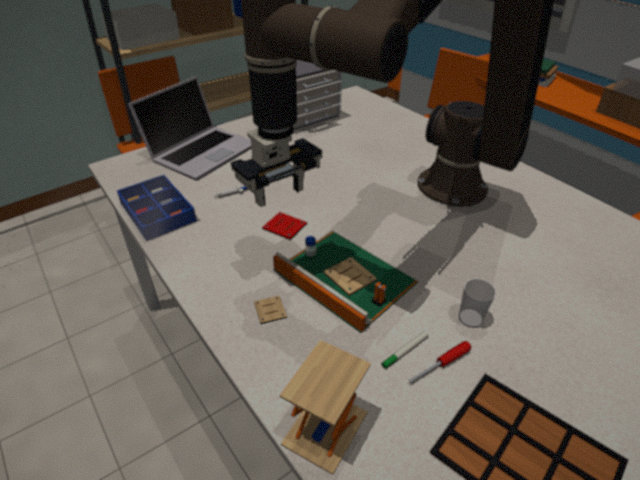

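View pics/side0.png

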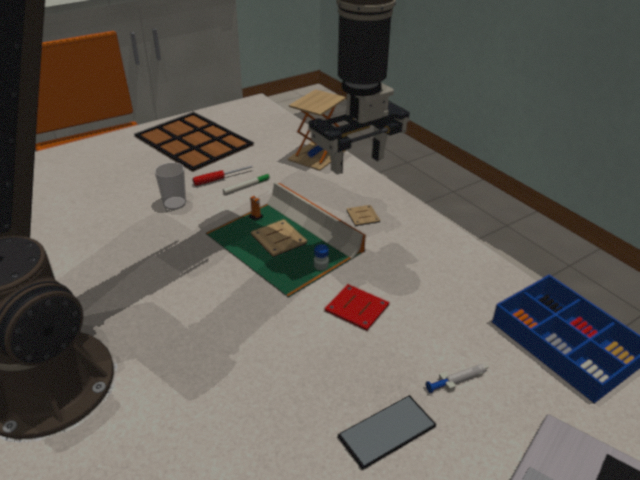

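View pics/wrist0.png

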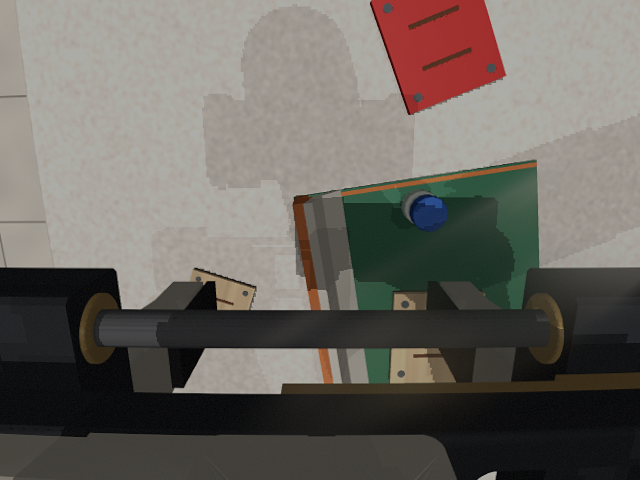

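Candidates: the red plate (scene 285,225; left alone), the small plywood plate behind the stop (270,310) and the larger plywood plate on the green board (350,275). The one on the board is meant. Next, close crops to check that and to get corners.

Run:
```python
import cv2
a=cv2.imread('pics/scene0.png')[220:345,240:430]; cv2.imwrite('pics/sc_crop.png',cv2.resize(a,None,fx=4.2,fy=4.2,interpolation=cv2.INTER_CUBIC))
a=cv2.imread('pics/side0.png')[170:300,200:390]; cv2.imwrite('pics/si_crop.png',cv2.resize(a,None,fx=4.2,fy=4.2,interpolation=cv2.INTER_CUBIC))
```

```text
(no output)
```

View pics/sc_crop.png

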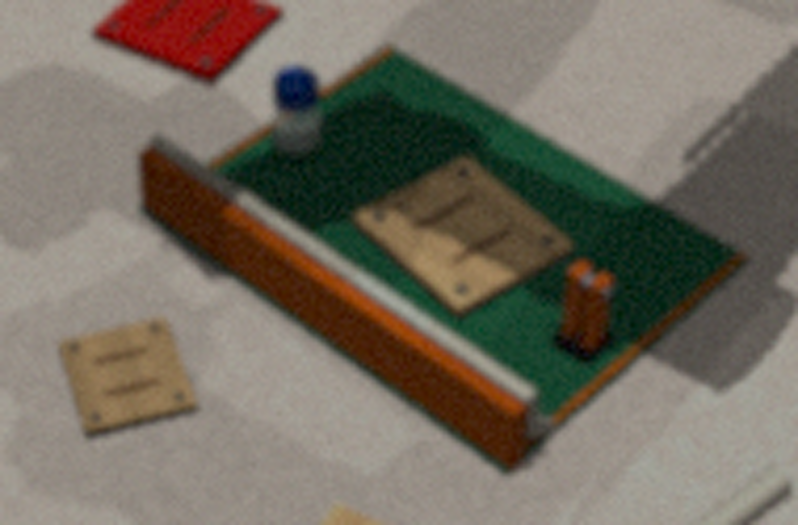

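View pics/si_crop.png

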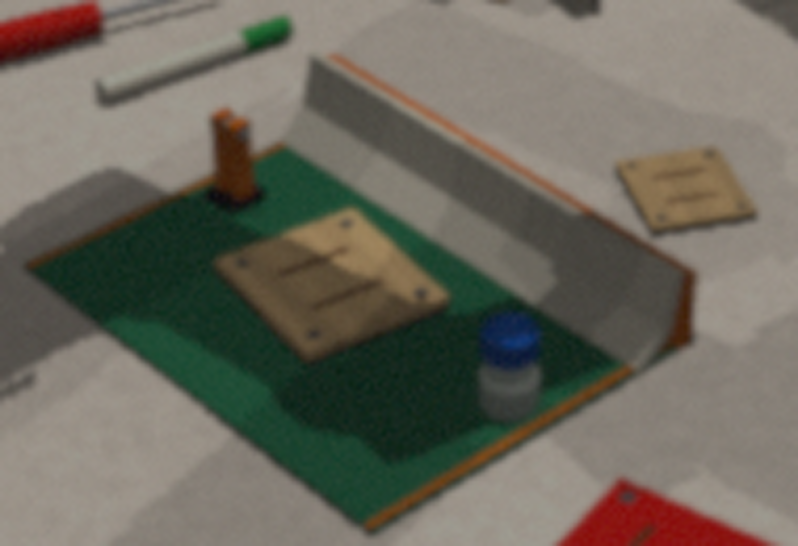

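```bash
cat > fit.py <<'E'
from h import *
from scipy.optimize import least_squares
np.set_printoptions(precision=4,suppress=True)
import pickle
sc=ctrl.snapshot('scene'); si=ctrl.snapshot('side')
pickle.dump((sc,si),open('snap.pkl','wb'))
f=lambda o,p:(o[0]+p[0]/4.2-.4,o[1]+p[1]/4.2-.4)
S=lambda *p:f((240,220),p); T=lambda *p:f((200,170),p)
# board local points
B=[(sc,S(392,48),(-.185,.15,.004)),(sc,S(745,258),(-.185,-.15,.004)),(sc,S(155,140),(.026,.15,.054)),(sc,S(532,395),(.026,-.15,.054)),
(si,T(28,265),(-.185,-.15,.004)),(si,T(370,532),(-.185,.15,.004)),(si,T(283,147),(0,-.15,.004)),(si,T(632,368),(0,.15,.004)),(si,T(314,57),(.026,-.15,.054)),(si,T(690,270),(.026,.15,.054))]
for s,p,l in B: print(onz(s,p,l[2]))
def w(q,l,z=0):
    c,s=np.cos(q[2]),np.sin(q[2]); return np.array([q[0]+c*l[0]-s*l[1],q[1]+s*l[0]+c*l[1],l[2]+z])
best=None
for a in np.arange(0,6.3,.7):
    r=least_squares(lambda q:np.concatenate([proj(s,w(q,l))-p for s,p,l in B]),[.65,.0,a],loss='soft_l1')
    if best is None or r.cost<best.cost: best=r
q=best.x; print('board',q,np.degrees(q[2]),best.cost); 
for s,p,l in B: print(np.round(proj(s,w(q,l))-p,1))
P={}
C=[(sc,S(468,155)),(sc,S(354,214)),(sc,S(463,310)),(sc,S(574,243)),(si,T(214,257)),(si,T(350,206)),(si,T(452,296)),(si,T(311,352))]
c,s_=np.cos(q[2]),np.sin(q[2])
R=np.array([[c,s_],[-s_,c]])
for s,p in C:
    X=onz(s,p,.013); print(X, 'board frame',R@(X[:2]-q[:2]))
for l in ['screw_jar','link_pair','cup','marker','screwdriver']:
    for s in (sc,si):
        for m in ctrl.mark_of(s,l)[:2]: 
            X=onz(s,m['at'][::-1],.004); print(l,round(m['confidence'],2),X,R@(X[:2]-q[:2]))
E
python3 fit.py
```

```text
[ 0.4716 -0.0438  0.004 ]
[0.4271 0.2474 0.004 ]
[ 0.685  -0.0097  0.054 ]
[0.637  0.2826 0.054 ]
[0.428  0.2489 0.004 ]
[ 0.4719 -0.045   0.004 ]
[0.6069 0.2736 0.004 ]
[ 0.655  -0.0125  0.004 ]
[0.6347 0.2807 0.054 ]
[ 0.6907 -0.0123  0.054 ]
board [ 0.5652  0.0531 -1.62  ] -92.81843814149494 585.6431599896354
[-12.2 100.8]
[ 0.1 -0.9]
[-3.3 10.7]
[  0.7 -90.4]
[-0.7  1.2]
[ 27.6 -97.9]
[-27.9  73.6]
[  5.9 -21.8]
[-31.7  83.6]
[ -0.5 -10.4]
[0.5086 0.0807 0.013 ] board frame [-0.0248 -0.058 ]
[0.6005 0.0808 0.013 ] board frame [-0.0294  0.0338]
[0.5992 0.1838 0.013 ] board frame [-0.1322  0.0275]
[0.509  0.1811 0.013 ] board frame [-0.1251 -0.0625]
[0.513  0.1868 0.013 ] board frame [-0.131  -0.0587]
[0.6018 0.1875 0.013 ] board frame [-0.136   0.0299]
[0.6037 0.0835 0.013 ] board frame [-0.0322  0.0369]
[0.5146 0.0834 0.013 ] board frame [-0.0278 -0.052 ]
screw_jar 0.67 [0.5869 0.0035 0.004 ] [0.0484 0.0241]
screw_jar 0.89 [ 0.5801 -0.0008  0.004 ] [0.0531 0.0175]
screw_jar 0.7 [0.5964 0.1221 0.004 ] [-0.0704  0.0277]
link_pair 0.5 [0.5435 0.2388 0.004 ] [-0.1844 -0.0309]
link_pair 0.34 [0.5055 0.1211 0.004 ] [-0.065 -0.063]
link_pair 0.72 [0.5515 0.2234 0.004 ] [-0.1694 -0.0221]
cup 0.72 [0.4092 0.4072 0.004 ] [-0.346  -0.1733]
cup 0.55 [ 0.6227 -0.3932  0.004 ] [0.443  0.0793]
cup 0.79 [0.4064 0.405  0.004 ] [-0.3437 -0.176 ]
cup 0.58 [ 0.6164 -0.3993  0.004 ] [0.4494 0.0734]
marker 0.96 [0.5968 0.3767 0.004 ] [-0.3248  0.0156]
marker 0.56 [0.5807 0.4552 0.004 ] [-0.4024 -0.0044]
marker 0.76 [0.5931 0.3719 0.004 ] [-0.3198  0.0121]
screwdriver 0.61 [0.5781 0.4549 0.004 ] [-0.402  -0.0069]
screwdriver 0.43 [ 0.6267 -0.3796  0.004 ] [0.4292 0.0827]
screwdriver 0.81 [0.5678 0.4512 0.004 ] [-0.3977 -0.017 ]
```

```bash
python3 - <<'E'
import re
t=open('fit.py').read()
i=t.index('B=[');j=t.index('for s,p,l in B: print(onz')
b=t[i:j].replace(',-.15,',',@,').replace(',.15,',',-.15,').replace('@','.15')
t=t[:i]+b+t[j:]
t=t.replace("sc=ctrl.snapshot('scene'); si=ctrl.snapshot('side')","import pickle;sc,si=pickle.load(open('snap.pkl','rb'))").replace("pickle.dump((sc,si),open('snap.pkl','wb'))","")
t=t[:t.index("for l in ['screw_jar'")]
t+='''
for X in ((.5869,.0035),(.5801,-.0008),(.5435,.2388),(.5515,.2234),(.408,.406),(.595,.374)): print(R@(np.array(X)-q[:2]))
'''
open('fit.py','w').write(t)
E
python3 fit.py
```

```text
[ 0.4716 -0.0438  0.004 ]
[0.4271 0.2474 0.004 ]
[ 0.685  -0.0097  0.054 ]
[0.637  0.2826 0.054 ]
[0.428  0.2489 0.004 ]
[ 0.4719 -0.045   0.004 ]
[0.6069 0.2736 0.004 ]
[ 0.655  -0.0125  0.004 ]
[0.6347 0.2807 0.054 ]
[ 0.6907 -0.0123  0.054 ]
board [0.6336 0.1309 0.1551] 8.889425335875613 7.233522045715709
[-1.1 -0. ]
[0.8 0.8]
[ 0.1 -1.1]
[ 0.5 -0.1]
[-0.4 -0.3]
[ 1.1 -0.1]
[ 0.1 -1.4]
[1.9 0.9]
[-0.  -0.6]
[-2.7  1.4]
[0.5086 0.0807 0.013 ] board frame [-0.1313 -0.0303]
[0.6005 0.0808 0.013 ] board frame [-0.0405 -0.0444]
[0.5992 0.1838 0.013 ] board frame [-0.0258  0.0575]
[0.509  0.1811 0.013 ] board frame [-0.1153  0.0688]
[0.513  0.1868 0.013 ] board frame [-0.1105  0.0739]
[0.6018 0.1875 0.013 ] board frame [-0.0226  0.0608]
[0.6037 0.0835 0.013 ] board frame [-0.0369 -0.0422]
[0.5146 0.0834 0.013 ] board frame [-0.1249 -0.0285]
[-0.0658 -0.1187]
[-0.0732 -0.1219]
[-0.0723  0.1205]
[-0.0668  0.1041]
[-0.1804  0.3066]
[-0.0006  0.2461]
```

```bash
cat > plan.py <<'E'
import numpy as np, json, sys
from scipy.spatial.transform import Rotation as Ro
BO=np.array([.6336,.1309,0]); BY=np.radians(8.89)
RB=Ro.from_euler('z',BY).as_matrix()
def target(x,y,z,tilt=0,dyaw=0):  # tip centre in board frame (m), tilt deg: tool leans back toward robot
    R=Ro.from_euler('z',BY+np.pi+np.radians(dyaw))*Ro.from_euler('x',180,degrees=True)
    R=R*Ro.from_euler('y',-tilt,degrees=True)
    p=BO+RB@np.array([x,y,z])
    return p-R.as_matrix()@[0,0,.178],R
def row(cmd,tgt):
    p,R=cmd; q,S=tgt
    return R.as_matrix().T@(q-p),(R.inv()*S).as_rotvec()
def tipb(p,R): return RB.T@(np.array(p)+R.as_matrix()@[0,0,.178]-BO)
def show(cmd,*t):
    for x in t:
        a,b=row(cmd,target(*x)); print(x,np.round(a,4),np.round(b,4))
def obs():
    from plant import ctrl
    o=ctrl.get_obs(); R=Ro.from_euler('xyz',o['orientation'],degrees=True)
    print('t',o['clock'],'tip(board)',np.round(tipb(o['tool_pos'],R)*1000,1),'rpy',np.round(o['orientation'],2),'F',np.round(o['force'],2),o['opening'])
    return np.array(o['tool_pos']),R
E
python3 - <<'E'
from plan import *
cmd=(np.array([.675,0,.405]),Ro.from_euler('xyz',[180,0,-90],degrees=True))
show(cmd,(-.16,.012,.2,5),(-.16,.012,.08,5))
obs()
E
```

```text
(-0.16, 0.012, 0.2, 5) [-0.1156  0.2167  0.0277] [ 0.0618 -0.0722  1.4147]
(-0.16, 0.012, 0.08, 5) [-0.1156  0.2167  0.1477] [ 0.0618 -0.0722  1.4147]
t 1.8 tip(board) [  20.6 -135.7  226.7] rpy [180.  -0. -90.] F [-1.2   0.06 -0.06] 0.08753185745311745
```

Call:
carry_out(
  moves="0.05 -0.1156 0.2167 0 0.0618 -0.0722 1.4147; 0.05 -0.1156 0.2167 0 0.0618 -0.0722 1.4147; 0.05 -0.1156 0.2167 0 0.0618 -0.0722 1.4147; 0.05 -0.1156 0.2167 0 0.0618 -0.0722 1.4147; 0.05 -0.1156 0.2167 0 0.0618 -0.0722 1.4147; 0.05 -0.1156 0.2167 0 0.0618 -0.0722 1.4147; 0.05 -0.1156 0.2167 0 0.0618 -0.0722 1.4147; 0.05 -0.1156 0.2167 0 0.0618 -0.0722 1.4147; 0.05 -0.1156 0.2167 0 0.0618 -0.0722 1.4147; 0.05 -0.1156 0.2167 0.0277 0.0618 -0.0722 1.4147; 0.05 -0.1156 0.2167 0.0677 0.0618 -0.0722 1.4147; 0.05 -0.1156 0.2167 0.1077 0.0618 -0.0722 1.4147; 0.05 -0.1156 0.2167 0.1477 0.0618 -0.0722 1.4147; 0.05 -0.1156 0.2167 0.1477 0.0618 -0.0722 1.4147",
)

```text
clock: 3.2
tool_pos: [0.4565, 0.1143, 0.253]
orientation: [-179.8, 4.6, -171.1]
force: [-0.2, -0.3, 1.2]
opening: 0.0503
```

Run:
```python
from h import *
from plan import *
obs()
s=ctrl.snapshot('wrist'); save(s,'w1'); s=ctrl.snapshot('side'); save(s,'s1')
cmd=target(-.16,.012,.08,5)
show(cmd,(-.16,.012,.0062,5),(-.06,.012,.0062,5))
```

```text
t 3.2 tip(board) [-163.4   10.3   75.5] rpy [-179.79    4.55 -171.15] F [-0.18 -0.32  1.18] 0.050270544561542486
(-0.16, 0.012, 0.0062, 5) [ 0.0064 -0.      0.0735] [0. 0. 0.]
(-0.06, 0.012, 0.0062, 5) [-0.0932  0.      0.0822] [0. 0. 0.]
```

View pics/w1.png

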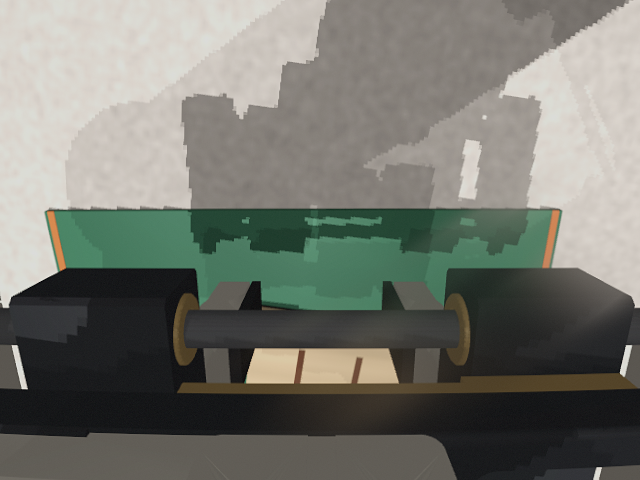

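View pics/s1.png

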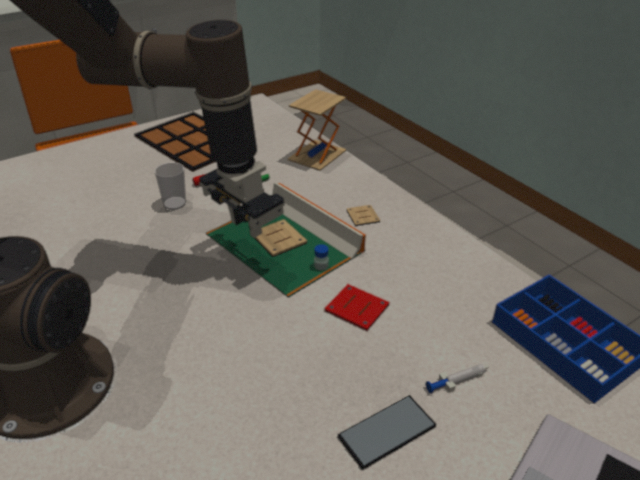

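Call:
carry_out(
  moves="0.05 0.002 0 0.025 0 0 0; 0.05 0.005 0 0.05 0 0 0; 0.05 0.005 0 0.055 0 0 0; 0.05 0.005 0 0.055 0 0 0",
)

```text
clock: 3.7
tool_pos: [0.4588, 0.116, 0.203]
orientation: [180.0, 5.1, -171.1]
force: [0.2, -0.1, 1.0]
opening: 0.0498
```

Run:
```python
from h import *
from plan import *
obs()
p,R=target(-.16,.012,.08,5); p=p+R.as_matrix()@[.005,0,.055]; print(tipb(p,R))
s=ctrl.snapshot('side'); save(s,'s2')
import cv2
a=s['image'][150:300,180:380,::-1]; cv2.imwrite('pics/s2c.png',cv2.resize(a,None,fx=4,fy=4,interpolation=cv2.INTER_CUBIC))
obs()
```

```text
t 3.7 tip(board) [-159.3   12.3   25.7] rpy [ 179.99    5.06 -171.08] F [ 0.16 -0.13  1.02] 0.04976089780691214
[-0.16018741  0.012       0.02477351]
t 3.75 tip(board) [-159.    12.5   26.1] rpy [ 179.96    5.11 -171.09] F [-0.07  1.12 -0.18] 0.050021937615479475
```

View pics/s2c.png

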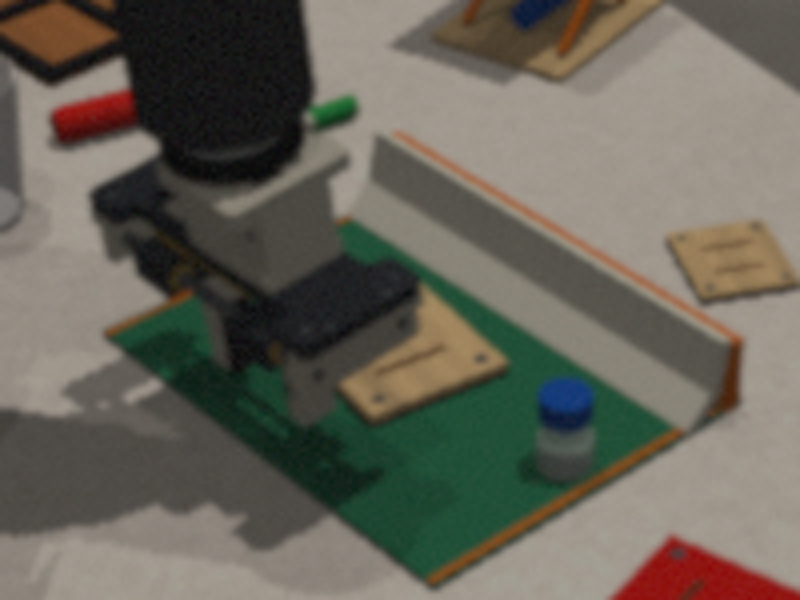

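Run:
```python
from plan import *
p,R=target(-.16,.012,.08,5); p=p+R.as_matrix()@[.005,0,.055]
print(tipb(p,R)); show((p,R),(-.16,.012,.0066,5),(-.09,.012,.0066,5))
```

```text
[-0.16018741  0.012       0.02477351]
(-0.16, 0.012, 0.0066, 5) [ 0.0014 -0.      0.0181] [0. 0. 0.]
(-0.09, 0.012, 0.0066, 5) [-0.0683 -0.      0.0242] [0. 0. 0.]
```

Call:
carry_out(
  moves="0.05 0.0014 0 0.01 0 0 0; 0.05 0.0014 0 0.0181 0 0 0; 0.05 0.0014 0 0.0181 0 0 0; 0.05 -0.0036 0 0.0185 0 0 0; 0.05 -0.0086 0 0.019 0 0 0; 0.05 -0.0136 0 0.0194 0 0 0; 0.05 -0.0185 0 0.0198 0 0 0; 0.05 -0.0235 0 0.0203 0 0 0; 0.05 -0.0285 0 0.0207 0 0 0; 0.05 -0.0335 0 0.0211 0 0 0; 0.05 -0.0384 0 0.0216 0 0 0; 0.05 -0.0434 0 0.022 0 0 0; 0.05 -0.0484 0 0.0225 0 0 0; 0.05 -0.0534 0 0.0229 0 0 0",
)

```text
clock: 5.15
tool_pos: [0.513, 0.1241, 0.1835]
orientation: [-180.0, 5.0, -171.1]
force: [0.3, 0.3, -0.6]
opening: 0.05
```

```bash
cat > look.py <<'E'
import sys
from h import *
from plan import *
n=sys.argv[1]; obs()
s=ctrl.snapshot('side'); c=ctrl.snapshot('scene')
a=cv2.resize(s['image'][170:290,230:380,::-1],None,fx=5,fy=5,interpolation=cv2.INTER_CUBIC)
b=cv2.resize(c['image'][200:335,250:440,::-1],None,fx=4,fy=4,interpolation=cv2.INTER_CUBIC)
cv2.imwrite(f'pics/{n}_si.png',a); cv2.imwrite(f'pics/{n}_sc.png',b); obs()
E
python3 look.py p1
```

```text
t 5.15 tip(board) [-104.7   11.9    6.2] rpy [-180.      5.   -171.11] F [ 0.27  0.31 -0.58] 0.05000194374796769
t 5.25 tip(board) [-104.2   12.1    6.3] rpy [ 179.99    5.03 -171.11] F [ 0.31 -0.19  0.14] 0.04991438311907272
```

View pics/p1_si.png

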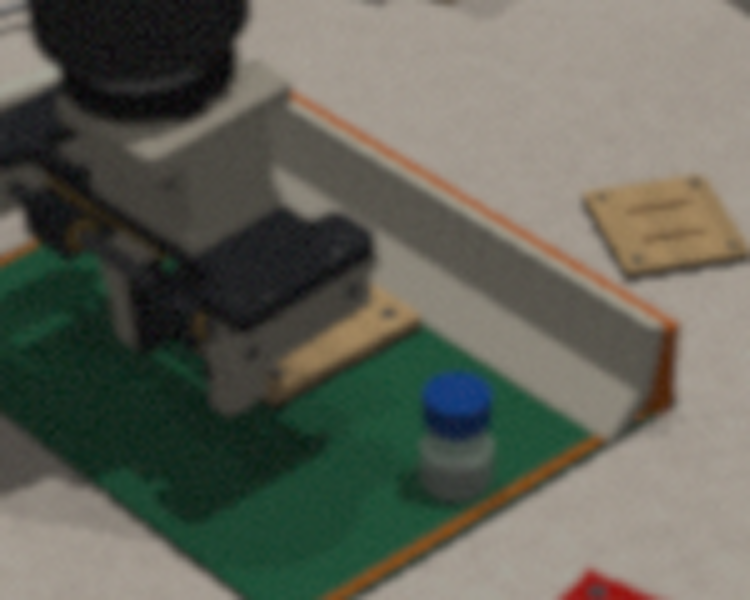

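View pics/p1_sc.png

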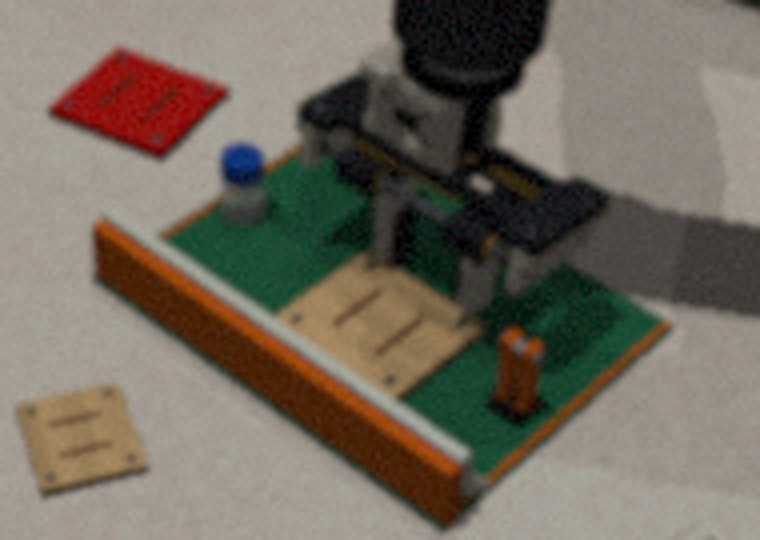

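Plate is square, its far edge about at the foot line, jar and links untouched. Continue.

Call:
carry_out(
  moves="0.05 -0.004 0 0.0003 0 0 0; 0.05 -0.008 0 0.0007 0 0 0; 0.05 -0.012 0 0.001 0 0 0; 0.05 -0.016 0 0.0014 0 0 0; 0.05 -0.02 0 0.0017 0 0 0; 0.05 -0.024 0 0.0021 0 0 0; 0.05 -0.028 0 0.0024 0 0 0; 0.05 -0.032 0 0.0028 0 0 0; 0.05 -0.036 0 0.0031 0 0 0; 0.05 -0.04 0 0.0035 0 0 0; 0.05 -0.044 0 0.0038 0 0 0; 0.05 -0.048 0 0.0042 0 0 0; 0.05 -0.052 0 0.0045 0 0 0; 0.05 -0.056 0 0.0049 0 0 0; 0.05 -0.06 0 0.0052 0 0 0; 0.05 -0.064 0 0.0056 0 0 0; 0.05 -0.068 0 0.0059 0 0 0",
)

```text
clock: 6.95
tool_pos: [0.5804, 0.1347, 0.1836]
orientation: [-180.0, 5.0, -171.1]
force: [-0.5, 0.3, -0.3]
opening: 0.05
```

```bash
python3 look.py p2
```

```text
t 6.95 tip(board) [-36.5  11.9   6.3] rpy [-180.      5.   -171.11] F [-0.52  0.3  -0.28] 0.05004763066341636
t 7.05 tip(board) [-36.1  12.    6.3] rpy [ 180.      5.03 -171.11] F [ 0.92 -0.29  0.11] 0.05015120319744977
```

View pics/p2_si.png

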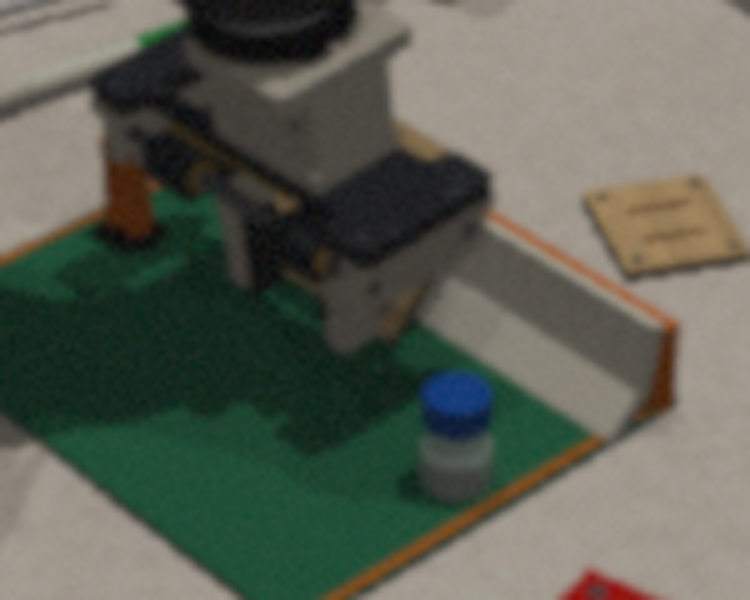

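View pics/p2_sc.png

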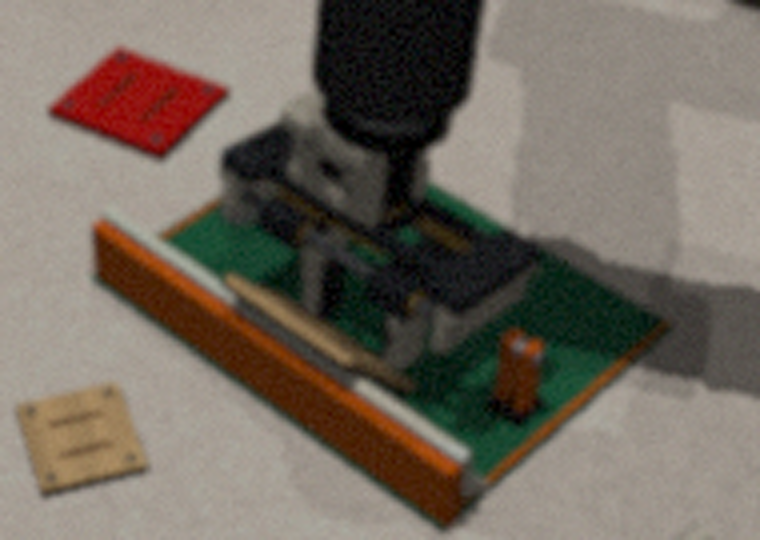

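Call:
carry_out(
  moves="0.05 -0.003 0 0.0003 0 0 0; 0.05 -0.006 0 0.0005 0 0 0; 0.05 -0.009 0 0.0008 0 0 0; 0.05 -0.012 0 0.001 0 0 0; 0.05 -0.014 0 0.0012 0 0 0; 0.05 -0.016 0 0.0014 0 0 0; 0.05 -0.016 0 0.0014 0 0 0",
)

```text
clock: 7.75
tool_pos: [0.5962, 0.1371, 0.1836]
orientation: [-180.0, 5.0, -171.1]
force: [-0.6, 0.0, 0.2]
opening: 0.05
```

```bash
python3 look.py p3
```

```text
t 7.75 tip(board) [-20.4  12.    6.3] rpy [-180.      5.01 -171.11] F [-0.64  0.03  0.16] 0.05004506175301602
t 7.85 tip(board) [-20.6  12.    6.3] rpy [ 180.      5.01 -171.11] F [ 0.53 -0.43 -0.92] 0.05029464141635156
```

View pics/p3_si.png

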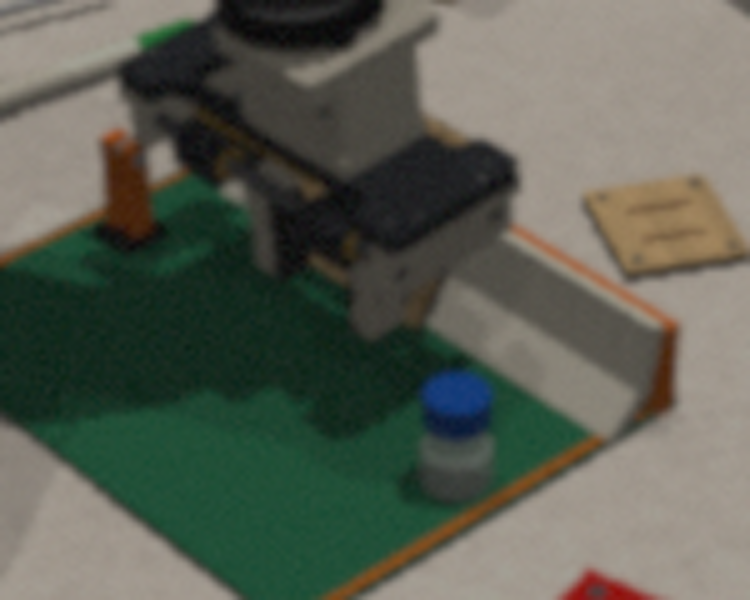

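View pics/p3_sc.png

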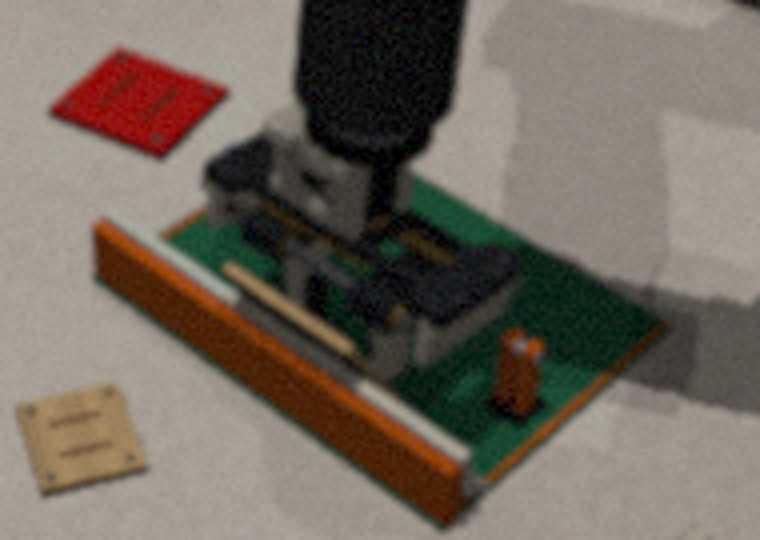

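Call:
carry_out(
  moves="0.05 -0.001 0 0.0001 0 0 0; 0.05 -0.002 0 0.0002 0 0 0; 0.05 -0.003 0 0.0003 0 0 0; 0.05 -0.003 0 0.0003 0 0 0",
)

```text
clock: 8.25
tool_pos: [0.599, 0.1376, 0.1836]
orientation: [-180.0, 5.0, -171.1]
force: [0.7, 1.1, -0.1]
opening: 0.0499
```

```bash
python3 look.py p4
python3 - <<'E'
from h import *
for n in('side','scene'):
    s=ctrl.snapshot(n)
    for l in ('plate_far','plate_near'):
        print(n,l,[(np.round(m['at'],1).tolist(),round(m['confidence'],2)) for m in ctrl.mark_of(s,l)][:4])
E
```

```text
t 8.25 tip(board) [-17.6  12.    6.3] rpy [-180.      5.   -171.11] F [ 0.72  1.14 -0.09] 0.04989529430693241
t 8.35 tip(board) [-17.6  12.    6.3] rpy [ 180.      5.01 -171.11] F [-0.06 -0.34 -0.39] 0.050032832114930814
side plate_far [([319.6, 343.4], 0.82), ([213.9, 346.2], 0.81), ([195.1, 316.7], 0.66)]
side plate_near [([218.6, 374.4], 0.7), ([294.6, 368.2], 0.7), ([223.1, 300.4], 0.67)]
scene plate_far [([304.3, 282.8], 0.98), ([214.7, 295.2], 0.88), ([273.5, 320.1], 0.85), ([300.8, 378.2], 0.62)]
scene plate_near [([311.7, 256.6], 0.9), ([234.5, 272.4], 0.89)]
```

View pics/p4_sc.png

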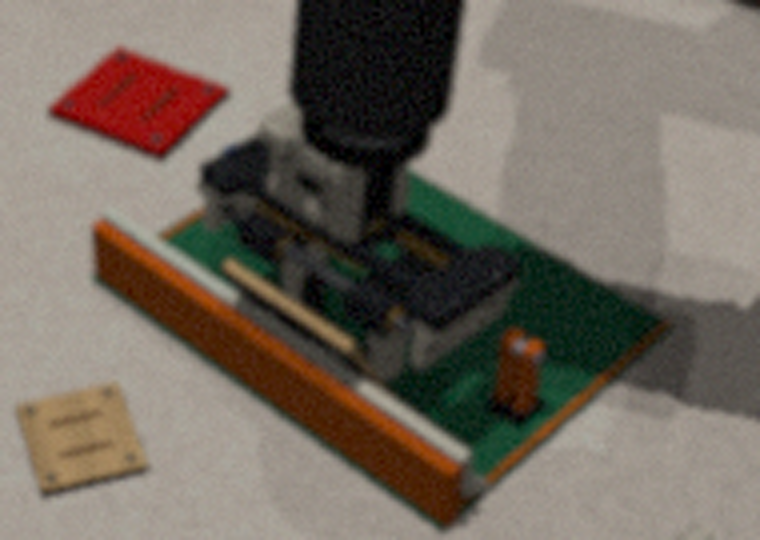

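```bash
cat > tri.py <<'E'
from h import *
from plan import RB,BO
import pickle
sc,si=pickle.load(open('snap.pkl','rb'))
def tri(ps,pc):
    A=[];b=[]
    for s,p in((si,ps),(sc,pc)):
        o,d=ray(s,p); d/=np.linalg.norm(d); M=np.eye(3)-np.outer(d,d); A.append(M);b.append(M@o)
    X=np.linalg.lstsq(np.vstack(A),np.hstack(b),rcond=None)[0]
    return np.round(RB.T@(X-BO)*1000,1)
E
python3 - <<'E'
from tri import *
print('far',tri((316.7,195.1),(320.1,273.5)))
print('near (weak)', onz(si,(300.4,223.1),.008))
for x,z in((42,84),(36,79)): 
    X=BO+RB@np.array([x/1000,.012,z/1000]); print(x,proj(si,X),proj(sc,X))
E
```

```text
far [30.9  5.1 83.6]
near (weak) [0.63058905 0.1546741  0.008     ]
42 [316.59099081 191.96722206] [317.32185086 277.24033468]
36 [314.7028177  194.69584814] [319.1083132  277.50648713]
```

Call:
carry_out(
  moves="0.05 0.003 0 -0.0003 0 0 0; 0.05 0.006 0 -0.0005 0 0 0; 0.05 0.012 0 -0.001 0 0 0; 0.05 0.02 0 -0.0017 0 0 0; 0.05 0.02 0 -0.0017 0 0 0; 0.05 0.03 0 -0.0026 0 0 0; 0.05 0.03 0 -0.0026 0 0 0",
)

```text
clock: 9.35
tool_pos: [0.5679, 0.1326, 0.1835]
orientation: [-180.0, 5.0, -171.1]
force: [0.6, 0.5, 0.3]
opening: 0.0502
```

```bash
python3 look.py p5
python3 - <<'E'
from h import *
for n in('side','scene'):
    s=ctrl.snapshot(n)
    for l in ('plate_far','plate_near'):
        print(n,l,[(np.round(m['at'],1).tolist(),round(m['confidence'],2)) for m in ctrl.mark_of(s,l)][:4])
E
```

```text
t 9.35 tip(board) [-49.3  11.8   6.2] rpy [-179.99    4.95 -171.12] F [0.64 0.47 0.33] 0.05015234815885067
t 9.45 tip(board) [-48.   12.    6.4] rpy [ 180.      5.01 -171.09] F [0.26 0.2  0.44] 0.050225135889335255
side plate_far [([190.1, 315.4], 0.74), ([217.1, 348.4], 0.58), ([320.7, 343.1], 0.57)]
side plate_near [([222.1, 299.7], 0.73), ([293.8, 370.1], 0.7), ([213.5, 376.3], 0.59)]
scene plate_far [([216.4, 295.3], 0.86), ([276.4, 322.8], 0.81), ([304.7, 281.2], 0.68), ([289.3, 323.0], 0.44)]
scene plate_near [([311.4, 255.0], 0.86), ([231.3, 273.1], 0.62)]
```

View pics/p5_sc.png

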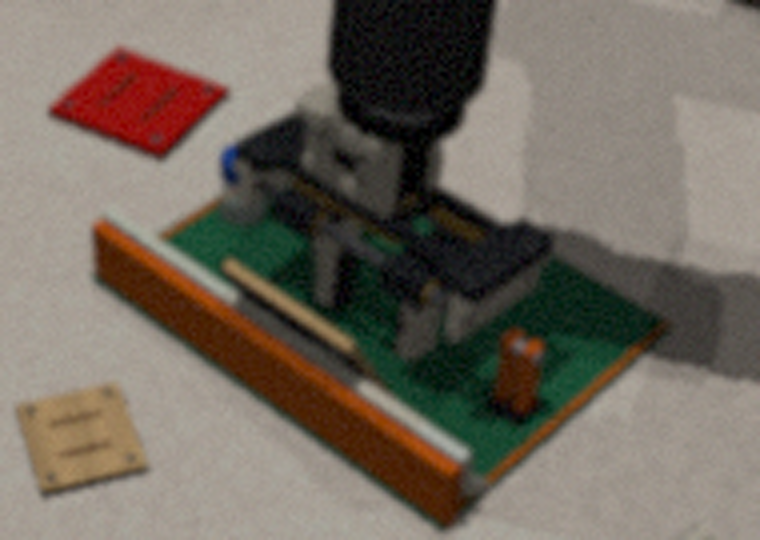

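View pics/p5_si.png

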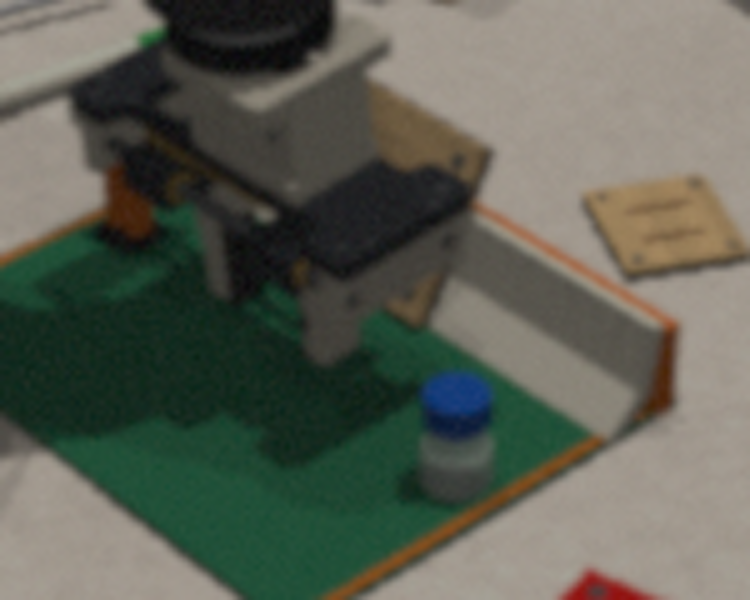

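Run:
```python
from tri import *
from plan import *
print('far',tri((315.4,190.1),(322.8,276.4)))
p,R=target(-.16,.012,.08,5)
for d in ([.005,0,.055],[-.0534,0,.0229],[-.068,0,.0059],[-.016,0,.0014],[-.003,0,.0003],[.03,0,-.0026]): p=p+R.as_matrix()@d
print(tipb(p,R)); c=(p,R)
show(c,(-.048,.012,.1,5),(-.048,.012,.18,5),(0,.012,.18,0),(.095,.012,.18,0),(.095,.012,.09,0),(.095,.012,.067,0))
```

```text
far [37.8 18.8 88.1]
[-0.04777587  0.012       0.00660167]
(-0.048, 0.012, 0.1, 5) [-0.0079  0.     -0.0931] [0. 0. 0.]
(-0.048, 0.012, 0.18, 5) [-0.0149  0.     -0.1728] [0. 0. 0.]
(0, 0.012, 0.18, 0) [-0.0782  0.     -0.1679] [-0.      0.0873  0.    ]
(0.095, 0.012, 0.18, 0) [-0.1729  0.     -0.1596] [-0.      0.0873  0.    ]
(0.095, 0.012, 0.09, 0) [-0.165  0.    -0.07 ] [-0.      0.0873  0.    ]
(0.095, 0.012, 0.067, 0) [-0.163  0.    -0.047] [-0.      0.0873  0.    ]
```

Upper edge measures (38, 19, 88) mm in the board frame, where about (38, –, 86) is expected: it leans properly by itself. Now over and behind.

Call:
carry_out(
  moves="0.05 -0.0035 0 -0.04 0 0 0; 0.05 -0.0079 0 -0.0931 0 0 0; 0.05 -0.0115 0 -0.133 0 0 0; 0.05 -0.0149 0 -0.1728 0 0 0; 0.05 -0.0149 0 -0.1728 0 0 0; 0.05 -0.04 0 -0.1705 0 0.04 0; 0.05 -0.0782 0 -0.1679 0 0.0873 0; 0.05 -0.11 0 -0.165 0 0.0873 0; 0.05 -0.145 0 -0.162 0 0.0873 0; 0.05 -0.1729 0 -0.1596 0 0.0873 0; 0.05 -0.1729 0 -0.1596 0 0.0873 0; 0.05 -0.1729 0 -0.1596 0 0.0873 0; 0.05 -0.169 0 -0.115 0 0.0873 0; 0.05 -0.165 0 -0.07 0 0.0873 0; 0.05 -0.163 0 -0.047 0 0.0873 0; 0.05 -0.163 0 -0.047 0 0.0873 0; 0.05 -0.163 0 -0.047 0 0.0873 0",
)

```text
clock: 11.45
tool_pos: [0.7254, 0.1574, 0.2456]
orientation: [-180.0, 0.0, -171.1]
force: [-0.1, 0.1, 0.9]
opening: 0.0501
```

```bash
python3 look.py p6
```

```text
t 11.45 tip(board) [94.9 12.  67.6] rpy [-1.7998e+02  3.0000e-02 -1.7108e+02] F [-0.07  0.08  0.86] 0.050055989982885046
t 11.55 tip(board) [96.2 12.3 69.3] rpy [ 179.97    0.21 -171.08] F [0.6  0.72 0.52] 0.04995690894356724
```

View pics/p6_sc.png

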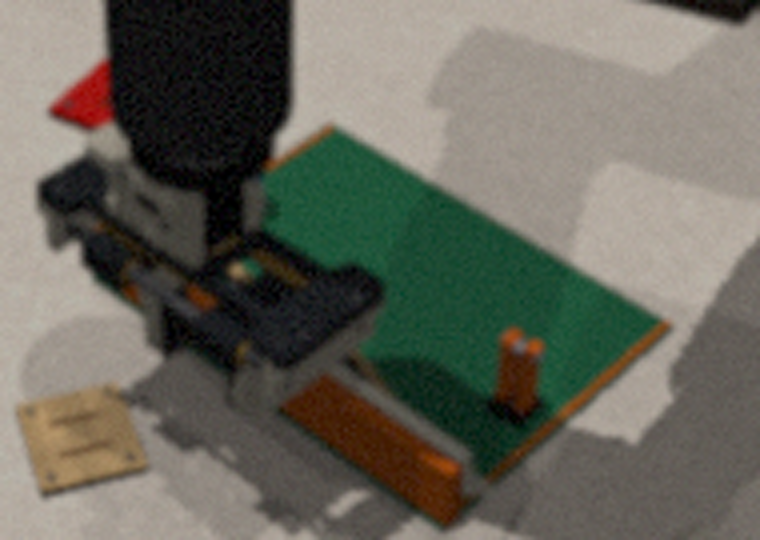

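View pics/p6_si.png

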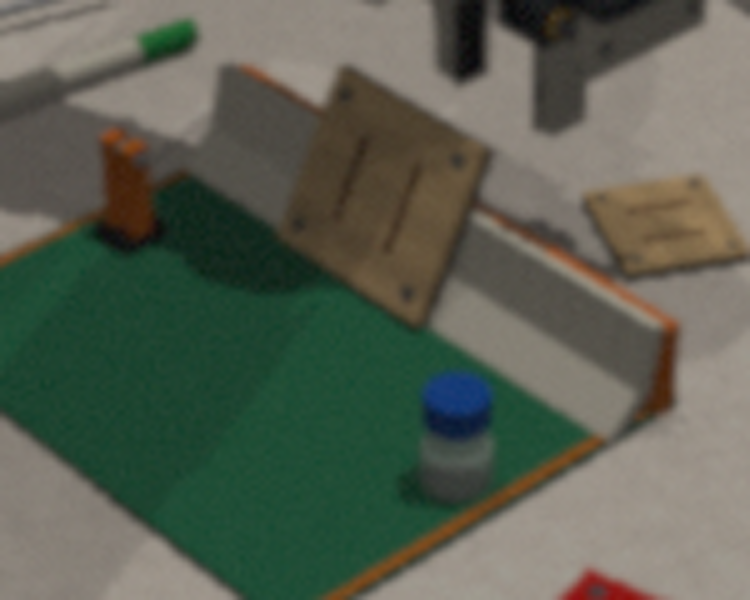

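Call:
carry_out(
  moves="0.05 0.015 0.006 0 0 0 0; 0.05 0.03 0.006 0 0 0 0; 0.05 0.04 0.006 0 0 0 0; 0.05 0.045 0.006 0 0 0 0; 0.05 0.048 0.006 0 0 0 0; 0.05 0.051 0.006 0 0 0 0; 0.05 0.054 0.006 0 0 0 0; 0.05 0.057 0.006 0 0 0 0; 0.05 0.06 0.006 0 0 0 0; 0.05 0.063 0.006 0 0 0 0; 0.05 0.066 0.006 0 0 0 0; 0.05 0.069 0.006 0 0 0 0; 0.05 0.072 0.006 0 0 0 0; 0.05 0.075 0.006 0 0 0 0",
)

```text
clock: 12.95
tool_pos: [0.6503, 0.1517, 0.2446]
orientation: [-180.0, -0.0, -171.1]
force: [-0.4, -0.7, -0.5]
opening: 0.0498
```

```bash
python3 look.py p7
```

```text
t 12.95 tip(board) [19.7 17.9 66.6] rpy [-180.     -0.   -171.11] F [-0.39 -0.68 -0.55] 0.049833934522069565
t 13.05 tip(board) [19.5 17.9 66.7] rpy [ 1.8000e+02 -1.0000e-02 -1.7111e+02] F [0.03 0.19 0.07] 0.04999130046592546
```

View pics/p7_si.png

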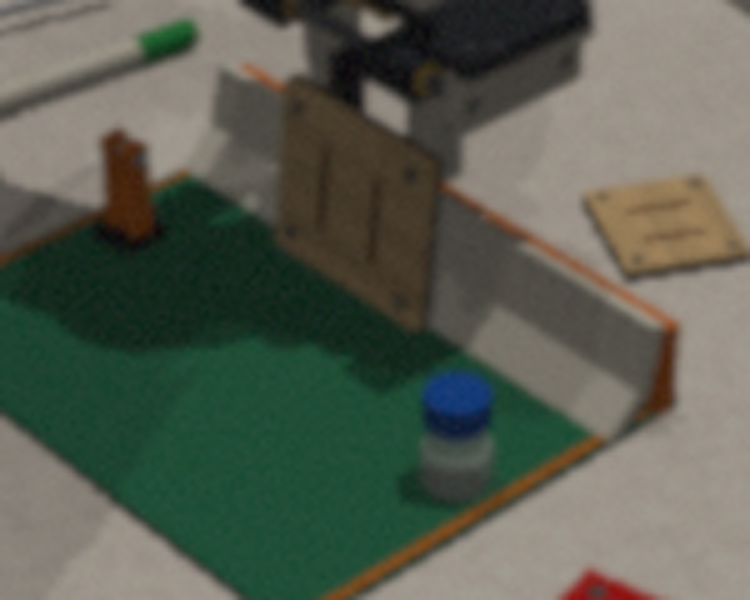

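It turns about its lower edge, now near 80°. Continue past vertical.

Call:
carry_out(
  moves="0.05 0.003 0 0 0 0 0; 0.05 0.006 0 0 0 0 0; 0.05 0.009 0 0 0 0 0; 0.05 0.012 0 0 0 0 0; 0.05 0.015 0 0 0 0 0; 0.05 0.018 0 0 0 0 0; 0.05 0.021 0 0 0 0 0; 0.05 0.024 0 0 0 0 0; 0.05 0.027 0 0 0 0 0; 0.05 0.03 0 0 0 0 0; 0.05 0.033 0 0 0 0 0; 0.05 0.036 0 0 0 0 0; 0.05 0.036 0 0 0 0 0; 0.05 0.036 0 0 0 0 0",
)

```text
clock: 14.45
tool_pos: [0.615, 0.1462, 0.2447]
orientation: [180.0, 0.0, -171.1]
force: [0.3, 0.1, 0.4]
opening: 0.0499
```

```bash
python3 look.py p8
```

```text
t 14.45 tip(board) [-16.   18.   66.7] rpy [ 1.8000e+02  1.0000e-02 -1.7111e+02] F [0.35 0.13 0.36] 0.049923202060404306
t 14.55 tip(board) [-15.9  18.   66.6] rpy [ 1.8000e+02  1.0000e-02 -1.7111e+02] F [ 0.17  0.24 -0.34] 0.04963435141274639
```

View pics/p8_si.png

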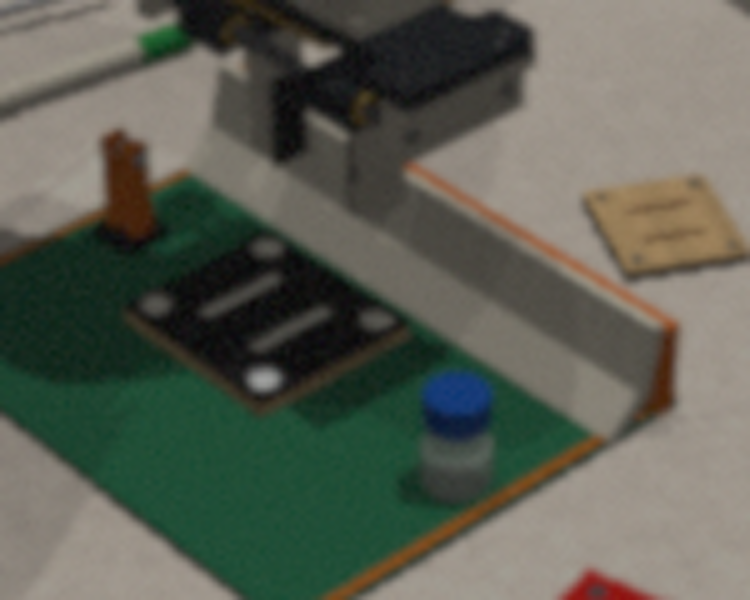

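Black side up, in front of the stop. Lift clear and check.

Call:
carry_out(
  moves="0.05 0 0 -0.04 0 0 0; 0.05 0 0 -0.08 0 0 0; 0.05 0 0 -0.12 0 0 0; 0.05 0 0 -0.16 0 0 0; 0.05 0 0 -0.16 0 0 0; 0.05 0 0 -0.16 0 0 0; 0.05 0 0 -0.16 0 0 0; 0.05 0 0 -0.16 0 0 0",
)

```text
clock: 15.35
tool_pos: [0.6147, 0.146, 0.4031]
orientation: [-180.0, -0.1, -171.1]
force: [-0.3, -0.3, -0.1]
opening: 0.0501
```

```bash
python3 look.py p9
python3 - <<'E'
from h import *
from plan import RB,BO
# side-view crop corners of the black face (p8/p9): check heights/sizes
s=ctrl.snapshot('side')
for p in((125,310),(270,232),(410,325),(262,400)):
    X=onz(s,(230+p[0]/5-.4,170+p[1]/5-.4),.013); print(np.round(RB.T@(X-BO)*1000,1))
E
```

```text
t 15.35 tip(board) [-16.7  17.8 225.1] rpy [-1.7996e+02 -1.3000e-01 -1.7112e+02] F [-0.31 -0.32 -0.12] 0.05009116958278827
t 15.45 tip(board) [-16.5  17.8 225.4] rpy [-1.7996e+02 -1.1000e-01 -1.7111e+02] F [-0.72  0.09 -0.1 ] 0.050213061505855285
[-105.5   65.    13. ]
[-14.3  68.3  13. ]
[-15.3 -33.4  13. ]
[-102.3  -30.5   13. ]
```

View pics/p9_si.png

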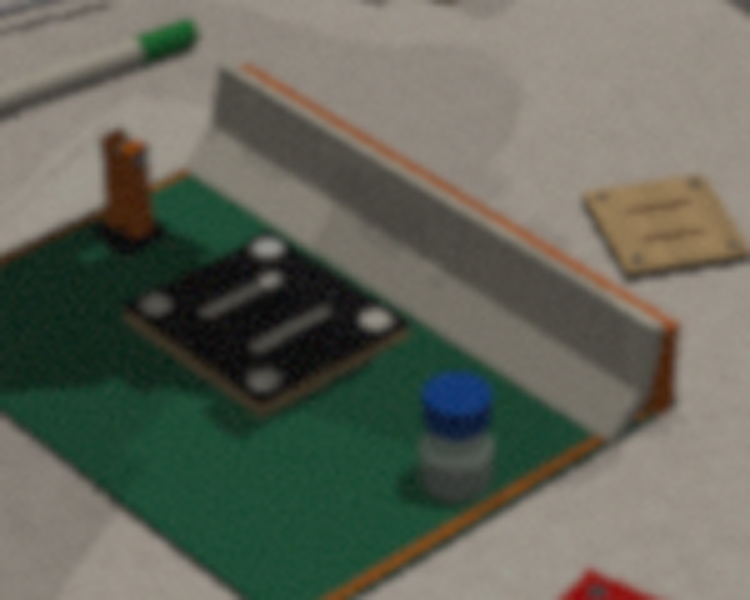

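View pics/p9_sc.png

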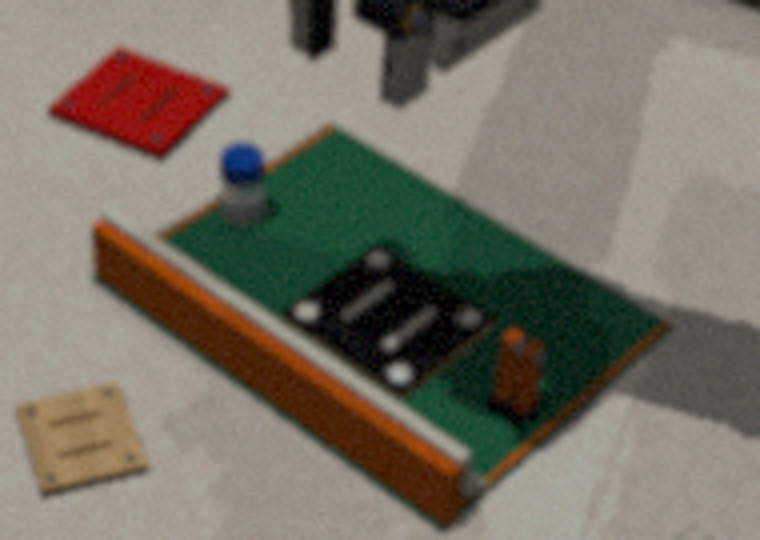

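```bash
python3 -c "
from plant import ctrl
print(ctrl.close_job())"
```

```text
the job is handed in; nothing more can be done
None
```

The plywood plate is turned over and lies flat on the rubber, black side up, in front of the stop. I handed the job in at about 15.5 s, with the arm lifted clear.

- **How it was turned:** I pushed it square along the board with both fingertips until it rode up and leaned against the stop. After I backed off it stood there by itself. From behind the stop I then pushed its upper edge over towards the robot. It was never gripped or lifted.
- **Last checks:**
  - The corners measured as lying flat come out at about 88–91 by 96–102 mm, against 90 by 100. They span about x = -105 to -14 mm in front of the foot line.
  - In the last pictures the jar, links, red plate and small plywood plate look unmoved.
  - The cup, syringe, phone and screwdriver were not re-checked at the end. The arm did not work near them.
  - The forces read between moves stayed within about 1.2 N per axis, at noise level.
- **Disagreements:** The first network reading of the upper edge, while the fingers hid part of it, put it 7 mm too steep. The second, with the fingers backed off, agreed within about 2 mm. The networks also reported the look-alike plates and a few wrong spots, which I sorted out from the pictures.

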